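Wipe broken rack fragments off a slanted light panel

ROBOT

A 6-joint arm with a two-finger parallel gripper is mounted at the origin on the work surface. World frame = base frame: x ahead of the robot, y to its left, z up, the work surface at z = 0. Lengths are in mm, angles in rad, forces in N, time in s.
With the tool pointing down it reaches from about 325 to 850 mm from the base axis. Payload 4.4 kg.
Tool frame: the origin (TCP) lies midway between the tips of the shut fingers; the grasp point (between the pads) lies 19 mm behind it; z points along the fingers, x is the direction in which the jaws open and shut, and the axes are right-handed (so a half turn about z gives the same grasp; the last joint's range is limited). The gripper opens to 94 mm and grips with 3 to 60 N. Pads are 16 mm wide; open, the fingers measure 119 mm over their backs; the gripper's body (75 mm by 177 mm) begins 78 mm behind the grasp point.
Start: joints at [-1.474, 0.207, 1.542, -0, 1.393, -0.15], TCP at [141.018, -557.441, 205.447] pointing down, gripper open.
Joint ranges: [-2.73, 2.73], [-0.86, 2.22], [0.23, 2.46], [-1.11, 4.25], [0.08, 2.63], [-2.82, 2.82]. Speed limits (rad/s): [2.79, 2.79, 3.14, 3.14, 3.14, 3.14].

INTERFACE

Orientations are given as a unit quaternion [w, x, y, z].
In Python, from station import arm gives the robot as it stands.
- The arm moves only by the tool step_arm, never from a script. Its argument "series" is a list of rows, each an object with "slide": the shift along the tool's x, y, z in mm, a list of three; "turn": the turn, a rotation vector about the tool's x, y, z in degrees, a list of three; "jaw": the closure, from 0 (fully open) to 1 (shut). In form: [{"slide": [dx, dy, dz], "turn": [wx, wy, wz], "jaw": jaw}, ...]. A call has 1 to 20 rows; each row shifts and turns the pose as measured when the row begins, along the tool's axes as they then stand; what a row does not reach is not made up. A row lasts 1/12 s, in which the tool goes at most 41.7 mm and 7.16 degrees, less where a joint would pass 70% of its speed; a pose out of reach is approached as far as the arm can. A call with a gripper value outside its range is refused whole. The fingers move at their own pace and stop on an object; "grip_force" is the grip in N (left out, the last holds). Time passes only in rows, so rows that do not move let the fingers close. It gives the time, the measured TCP pose, the force and the opening at its end, in the units of the state.
- arm.state(): the state, without advancing time (a new reading comes with each control period).
- arm.read_camera(name): name is "scene" or "top" or "wrist"; returns a dict with "img" (420x560x3 uint8, blue, green, red), "depth" (420x560 float32, mm along the optical axis (not along the pixel's ray), 0 where there is no reading), "fx", "fy", "cx", "cy" (pixels), "eye" and "rotation" of the camera in the world; the wrist camera has in their place "tool_from_camera" (4x4, takes a point from camera to tool coordinates, whose origin is the TCP and whose axes are the tool frame's). Camera axes: x right, y up, looking along -z (the intrinsics and any distortion apply to the point x, -y, -z); pixel columns grow to the right and rows downward; lengths in mm; the calibration is good to about 2 mm. A picture is of the moment at which its call begins: read the wrist's pose just before it.
- arm.close_job(): hands the job in, once; it reports no verdict.
The state is a dict: "time": time; "joint_positions": joint angles; "dq": joint speeds; "tau": joint torques, N m; "tcp_pos": TCP position; "eef_rot": TCP orientation; "force": force on the tool from outside, world axes, zero at the start; "ft_torque": the same for the moment, N m; "width": opening from 0.0 (shut) to 1.0 (fully open).
Only numpy, scipy, OpenCV 4.12 (cv2) and the standard library are available. Lean on these libraries where they do the work, as an engineer would, in place of code of your own. Each camera call takes 0.05 s, during which the arm holds its last target. There are 200 camera calls.

TASK

Five broken orange rack fragments litter the slanted white light panel. Pick up the yellow scraper from its mat, press its sole flat and gently against the panel and, never leaning hard on it or touching a fragment with the gripper, wipe all five fragments sideways off the panel into the blue waste tray beside it. Then stand the scraper upright back on its mat, let go, and leave the tube rack, the blue-capped jar and the small green box with the white lid where they are.

Things in the scene. Friction and masses are not known exactly. Their poses are not given: they have to be found in the camera images.
- panel_face: white face of the fixed slanted light panel, 200 x 200 mm. Origin at the face's centre, on its surface, 100 mm above the bench. z: outward normal, 24 degrees from vertical, leaning to the robot; x up the slope; y level across it. A blue lip along the low edge (x -100 to -92 mm) rises 12 mm above the face; sides and top edge are open. Slab 40 mm thick
- tray: blue open waste tray, fixed, 230 x 105 mm, 40 mm high, 4 mm walls, standing against the left or the right side of the panel (varies), 5 mm from its edge and below it. Origin at the centre of its underside, z up, long side along x
- rack: orange tube rack with capped tubes, loose, 200 x 95 mm, 56 mm high over the tubes, on the panel's other side: do not disturb. Origin at the centre of its underside, z up, long side along x
- mat: black rubber mat, fixed, 150 (x) x 90 (y) x 5 mm, on the bench at the far left or far right; origin at the centre of its underside, z up
- scraper: yellow scraper block with a black rubber sole, loose, about 0.14 kg, standing upright on the mat. Foot 110 (x) x 26 (y) mm, 18 mm high; above it a grip 70 (x) x 18 (y) mm, from 18 to 72 mm above the sole. Origin at the centre of the sole's underside, z up along the grip, x along its length
- flask: glass jar with a blue cap, loose, 60 mm diameter, 120 mm high, on the other side from the mat: do not disturb. Origin at the centre of its underside
- tipbox: green box with a white lid, loose, 75 x 110 x 50 mm, behind the panel: do not disturb. Origin at the centre of its underside
- chip0: orange L- or T-shaped plastic fragment, one of five alike, about 22 x 17 mm and 8 mm thick, lying flat; origin at the middle of its underside, z up out of its flat top
- chip1: orange L- or T-shaped plastic fragment, one of five alike, about 22 x 17 mm and 8 mm thick, lying flat; origin at the middle of its underside, z up out of its flat top
- chip2: orange L- or T-shaped plastic fragment, one of five alike, about 22 x 17 mm and 8 mm thick, lying flat; origin at the middle of its underside, z up out of its flat top
- chip3: orange L- or T-shaped plastic fragment, one of five alike, about 22 x 17 mm and 8 mm thick, lying flat; origin at the middle of its underside, z up out of its flat top
- chip4: orange L- or T-shaped plastic fragment, one of five alike, about 22 x 17 mm and 8 mm thick, lying flat; origin at the middle of its underside, z up out of its flat top
Not all that is in view belongs to the job. Of the things shaped like the scraper, the yellow one is meant.

How it is judged:
By the outcome, as a careful person would: the job done as asked, in the order asked, and still so for the second after the job is handed in, with the robot touching nothing.
It also fails if it takes over 67 s, if anything falls off the work surface, if the arm or the gripper's body presses on something with over 40 N, if the wrist force passes 120 N, or if a joint passes its speed limit or range.

## Working session

There is one attempt and no reset: what is moved stays moved. The work goes in short steps, Python scripts to look and compute and a tool call to move; the robot and the scene stay as the last step left them, time stands still between calls to the robot, and variables do not carry over. Pictures are saved under pics/ and viewed, about 8 in all and at most 12, crops included, and the job is handed in when it is done.

Besides the shell and the picture viewer there is one more tool, called after "Call:" in YAML: its name, and indented under it one key for each argument. step_arm: Moves the arm, as the interface text tells. Its arguments: {"type":"object","properties":{"series":{"type":"array"},"grip_force":{"type":"number"}},"required":["series"]}

```bash
ls; mkdir -p pics; cat > h.py <<'E'
import numpy as np, cv2
from scipy.spatial.transform import Rotation as R
from station import arm
def pts(c, st=None):
    h,w=c["depth"].shape; u,v=np.meshgrid(np.arange(w),np.arange(h)); d=c["depth"]
    P=np.stack([(u-c["cx"])/c["fx"]*d,-(v-c["cy"])/c["fy"]*d,-d],-1)
    if "eye" in c: return P@np.array(c["rotation"]).T+np.array(c["eye"])
    T=np.array(c["tool_from_camera"]); P=P@T[:3,:3].T+T[:3,3]
    q=st["eef_rot"]; r=R.from_quat([q[1],q[2],q[3],q[0]]).as_matrix()
    return P@r.T+np.array(st["tcp_pos"])
E
python3 - <<'E'
from h import *
print(arm.state())
for n in ["scene","top"]:
    c=arm.read_camera(n); print(n,{k:c[k] for k in c if k not in("img","depth")}); cv2.imwrite(f"pics/{n}0.png",c["img"]); np.savez(f"{n}0.npz",**c)
E
```

```text
pics
{'time': 0.0, 'joint_positions': array([-1.47354385e+00,  2.07418749e-01,  1.54293048e+00, -1.36980454e-06,
        1.39344064e+00, -1.50507689e-01]), 'dq': array([ 0.00111243,  0.00099797, -0.00105756,  0.00013225,  0.00081906,
        0.00030338]), 'tau': array([ 3.28100105e-04, -3.70884454e+01, -2.81417745e+01,  6.98040985e-02,
        3.61907808e-02, -1.88862259e-04]), 'tcp_pos': array([ 140.91664168, -556.6596328 ,  204.30262095]), 'eef_rot': array([-7.96774743e-04,  7.89060159e-01, -6.14314951e-01, -7.56362200e-04]), 'force': array([ 0.41201712, -0.3499465 , -0.51196611]), 'ft_torque': array([0.00707918, 0.00259193, 0.00158017]), 'width': 1.0029568388272445}
scene {'fx': 511.3021426192675, 'fy': 511.3021426192675, 'cx': 270.31827745493126, 'cy': 209.05240820840083, 'eye': array([1343.63669677, -229.45062914, 1076.76016455]), 'rotation': array([0.76117747, 0.25687227, 0.19418721, 0.56295366])}
top {'fx': 396.69056470357515, 'fy': 396.69056470357515, 'cx': 273.9851752193581, 'cy': 208.1367366653578, 'eye': array([526.01066668, -16.76856331, 984.19487825]), 'rotation': array([ 0.70985287,  0.04738179, -0.02756868, -0.70221352])}
```

View pics/scene0.png

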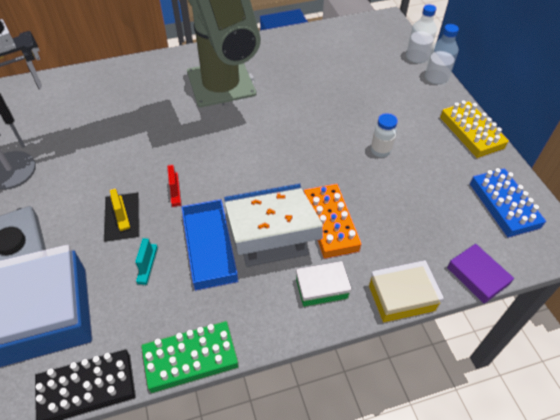

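View pics/top0.png

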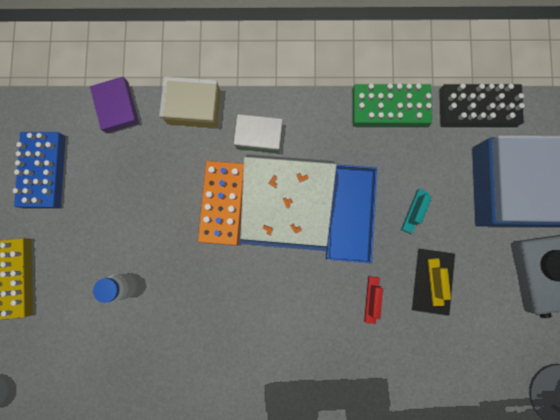

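Top view: lookalikes are yellow (440,282) on the black mat, red (373,299), teal (417,211). The yellow one is the target. Five chips lie on the panel at about (273,181), (303,177), (288,202), (268,230) and (296,229). The tray is on the −y side of the panel and the rack on the +y side.

```bash
sed -i 's/return P@np.array(c\["rotation"\]).T/q=c["rotation"]; return P@R.from_quat([q[1],q[2],q[3],q[0]]).as_matrix().T/' h.py
cat > m.py <<'E'
from h import *
def hsv(c): return cv2.cvtColor(c["img"],cv2.COLOR_BGR2HSV)
def rect(P,m):
    q=P[m][:,:2].astype(np.float32); return cv2.minAreaRect(q)
def blobs(m,a=15):
    n,l,s,_=cv2.connectedComponentsWithStats(m.astype(np.uint8)); return [l==i for i in range(1,n) if s[i,4]>=a]
E
python3 - <<'E'
from m import *
np.set_printoptions(precision=1,suppress=True)
for n in ["top","scene"]:
    c=dict(np.load(f"{n}0.npz")); P=pts(c); H=hsv(c); ok=c["depth"]>0
    h,s,v=H[...,0],H[...,1],H[...,2]
    print(n,"bench z",np.median(P[200:260,100:150,2]) if n=="top" else "")
    y=ok&(h>18)&(h<35)&(s>150)
    for b in blobs(y,60):
        p=P[b]; print("yellow",b.sum(),np.argwhere(b).mean(0)[::-1],p.mean(0),p[:,2].min(),p[:,2].max())
        if abs(p[:,1].mean()+400)<100:
            for lo,hi in((10,35),(60,90)):
                k=b&(P[...,2]>lo)&(P[...,2]<hi); print("  ",lo,k.sum(),rect(P,k),np.median(P[k],0))
    dk=ok&(v<60)&(abs(P[...,2]-5)<8)&(P[...,1]<-250)&(P[...,0]<500)&(P[...,1]>-520)&(P[...,0]>250)
    for b in blobs(dk,300): print("mat",b.sum(),rect(P,b),np.median(P[b],0))
    wh=ok&(s<50)&(v>150)&(P[...,2]>50)&(P[...,2]<150)&(abs(P[...,0]-540)<130)&(abs(P[...,1])<140)
    b=max(blobs(wh,300),key=lambda b:b.sum()); p=P[b]; 
    A=np.c_[p[:,:2],np.ones(len(p))]; co=np.linalg.lstsq(A,p[:,2],rcond=None)[0]; nn=np.r_[-co[:2],1];nn/=np.linalg.norm(nn)
    print("panel",b.sum(),rect(P,b),"n",nn,"tilt",np.degrees(np.arccos(nn[2])),"dir",np.degrees(np.arctan2(nn[1],nn[0])),"z min max",p[:,2].min(),p[:,2].max(), "res",(A@co-p[:,2]).std(),p.mean(0))
    o=ok&(h>4)&(h<18)&(s>130)&(P[...,2]>55)
    for q in blobs(o,10): print("chip",q.sum(),np.argwhere(q).mean(0)[::-1],P[q].mean(0), "above",(P[q].mean(0)-p.mean(0))@nn)
    bl=ok&(h>95)&(h<125)&(s>150)&(abs(P[...,0]-540)<160)&(P[...,1]<140)&(P[...,1]>-350)
    for q in blobs(bl,100): print("blue",q.sum(),rect(P,q),np.percentile(P[q][:,2],[2,50,98]))
E
```

```text
top bench z -0.500387782863811
yellow 1845 [ 17.3 278.5] [451.  629.6  29.2] -2.252293865278034 40.608122338835415
yellow 808 [438.4 282.5] [ 457.  -371.2   45.9] -2.597023677972288 79.95069683792656
   10 316 ((456.27020263671875, -373.65234375), (109.04451751708984, 27.27727508544922), 4.577542304992676) [ 458.8 -366.3   21.9]
   60 321 ((456.4833679199219, -373.30859375), (68.67684173583984, 19.057662963867188), 4.391013145446777) [ 456.1 -370.8   75. ]
mat 896 ((440.2594299316406, -372.6164855957031), (88.3188247680664, 114.67491912841797), 83.31432342529297) [ 421.4 -351.5    3.9]
panel 4776 ((611.1846313476562, -17.00798797607422), (198.7890625, 131.35206604003906), 86.01983642578125) n [-0.4  0.   0.9] tilt 24.048162208021424 dir 176.04756774620262 z min max 59.890795408668055 124.12322235328224 res 1.6666428289653392 [610.  -19.6  91.1]
chip 47 [301.4 177.1] [684.9 -51.2 133. ] above 6.9123506454229275
chip 44 [272.6 181.1] [676.4  11.5 128. ] above 7.599676245514856
chip 44 [287.2 201.7] [633.7 -20.8 109.7] above 7.317007640470551
chip 41 [295.5 228.6] [575.6 -40.2  84.7] ab
[... 1175 characters left out ...]
dir 176.12632420262216 z min max 53.61846589227582 120.46790758914051 res 1.5392640901681882 [609.9 -23.3  90.4]
chip 27 [280.2 195.8] [577.7  22.5  83.1] above 7.644271820832888
chip 28 [255.9 201.6] [579.3 -41.   85.3] above 7.251721180094476
chip 33 [270.2 211.4] [637.1 -21.6 110.3] above 7.188338068225263
chip 34 [288.2 217.4] [679.4   9.2 128.5] above 7.391759720075723
chip 39 [263.4 225.4] [687.9 -53.  133.7] above 6.999222874584949
blue 213 ((541.6740112304688, -13.762802124023438), (193.42355346679688, 9.730031967163086), 86.07152557373047) [65.3 70.5 75.8]
blue 3025 ((603.493896484375, -176.4266815185547), (105.52323913574219, 198.84304809570312), 86.54293823242188) [-0.9  4.  40.4]
```

```bash
cat > g.py <<'E'
from m import *
np.set_printoptions(precision=2,suppress=True)
C=np.array([630,-18.4,100.]); a=np.radians(-4.0); t=np.radians(24)
U=np.array([np.cos(a)*np.cos(t),np.sin(a)*np.cos(t),np.sin(t)]); V=np.array([-np.sin(a),np.cos(a),0]); N=np.cross(U,V)
PF=np.c_[U,V,N]
def rot(s): q=s["eef_rot"]; return R.from_quat([q[1],q[2],q[3],q[0]]).as_matrix()
def Rdown(yaw):  # tool x at world yaw (deg), z down
    y=np.radians(yaw); x=np.array([np.cos(y),np.sin(y),0]); z=np.array([0,0,-1.]); return np.c_[x,np.cross(z,x),z]
def Rpan(dev=0): # tool x along -V (rotated dev deg about N), z=-N
    d=np.radians(dev); x=-(V*np.cos(d)-U*np.sin(d)); z=-N; return np.c_[x,np.cross(z,x),z]
def go(p,Rt):
    s=arm.state(); r=rot(s); 
    print("t",round(s["time"],2),"tcp",s["tcp_pos"],"w",round(s["width"],3),"F",s["force"],"q",s["joint_positions"])
    print("turn(now)",np.degrees(R.from_matrix(r.T@Rt).as_rotvec()),"slide(now)",r.T@(p-s["tcp_pos"]),"slide(after turn)",Rt.T@(p-s["tcp_pos"]))
def pan():
    s=arm.state(); r=rot(s); print("panel coords TCP",PF.T@(s["tcp_pos"]-C),"F panel",PF.T@s["force"],"z·N err",np.degrees(np.arccos(-r[:,2]@N)))
E
python3 - <<'E'
from g import *
go(np.array([457,-373.5,150]),Rdown(-85.6))
for P in [[684.9,-51.2,133],[676.4,11.5,128],[633.7,-20.8,109.7],[575.6,-40.2,84.7],[573.8,23.4,81.5]]: print(PF.T@(np.array(P)-C))
E
```

```text
t 0.1 tcp [ 140.95 -556.72  204.42] w 1.001 F [ 0.42 -0.49 -0.41] q [-1.47  0.21  1.54  0.    1.39 -0.15]
turn(now) [-0.01  0.12  9.8 ] slide(now) [-100.   -351.32   54.73] slide(after turn) [-158.43 -329.18   54.42]
[ 65.54 -28.89   6.94]
[51.77 33.06  7.6 ]
[ 7.47 -2.14  7.29]
[-54.41 -25.54   7.48]
[-61.4   37.78   7.09]
```

Call:
step_arm:
  series:
    - {"slide":[0,0,0],"turn":[0,0,5],"jaw":0}
    - {"slide":[0,0,0],"turn":[0,0,5],"jaw":0}
  grip_force: 25

```text
time: 0.27
tcp_pos: [140.9, -555.7, 203.0]
eef_rot: [-0.002, 0.731, -0.683, -0.002]
force: [-0.4, -0.9, -0.0]
width: 1.002
```

```bash
python3 - <<'E'
from g import *
go(np.array([457,-373.5,150]),Rdown(-85.6))
E
```

```text
t 0.27 tcp [ 140.86 -555.73  203.02] w 1.002 F [-0.44 -0.93 -0.03] q [-1.47  0.21  1.54 -0.    1.39  0.03]
turn(now) [ 0.01  0.27 -0.52] slide(now) [-160.15 -327.77   53.71] slide(after turn) [-157.44 -329.19   53.02]
```

Call:
step_arm:
  series:
    - {"slide":[-16,-33,4],"turn":[0,0,0],"jaw":0}
    - {"slide":[-16,-33,4],"turn":[0,0,0],"jaw":0}
    - {"slide":[-16,-33,4],"turn":[0,0,0],"jaw":0}
    - {"slide":[-16,-33,4],"turn":[0,0,0],"jaw":0}
    - {"slide":[-16,-33,4],"turn":[0,0,0],"jaw":0}
    - {"slide":[-16,-33,4],"turn":[0,0,0],"jaw":0}
    - {"slide":[-16,-33,4],"turn":[0,0,0],"jaw":0}
    - {"slide":[-16,-33,4],"turn":[0,0,0],"jaw":0}
    - {"slide":[-16,-33,4],"turn":[0,0,0],"jaw":0}
    - {"slide":[-16,-33,4],"turn":[0,0,0],"jaw":0}
    - {"slide":[0,0,-1],"turn":[0,0,0],"jaw":0}

```text
time: 1.18
tcp_pos: [469.1, -366.5, 156.0]
eef_rot: [-0.002, 0.726, -0.688, -0.006]
force: [-1.0, -0.7, -0.4]
width: 0.999
```

```bash
python3 - <<'E'
from g import *
go(np.array([457,-373.5,150]),Rdown(-85.6))
s=arm.state(); c=arm.read_camera("wrist"); cv2.imwrite("pics/w1.png",c["img"]); P=pts(c,s); H=hsv(c)
y=(c["depth"]>0)&(H[...,0]>18)&(H[...,0]<35)&(H[...,1]>150)
for b in blobs(y,200):
    for lo,hi in((10,35),(60,90)):
        k=b&(P[...,2]>lo)&(P[...,2]<hi); print(lo,k.sum(),rect(P,k) if k.sum() else"",np.median(P[k],0))
print(np.median(P[(c["depth"]>0)&(H[...,2]<50)],0))
E
```

```text
t 1.18 tcp [ 469.07 -366.53  155.99] w 0.999 F [-0.96 -0.69 -0.38] q [-0.81  0.3   1.53  0.    1.32  0.71]
turn(now) [ 0.3   0.68 -1.31] slide(now) [ 6.39 12.39  5.98] slide(after turn) [ 6.03 12.57  5.99]
10 814 ((454.9903869628906, -378.01898193359375), (108.90562438964844, 25.61362075805664), 4.199780464172363) [ 489.59 -374.24   22.45]
60 1674 ((454.9176330566406, -377.86822509765625), (69.50273132324219, 17.950387954711914), 4.395322799682617) [ 457.88 -377.61   76.44]
[ 491.07 -370.05  275.61]
```

View pics/w1.png

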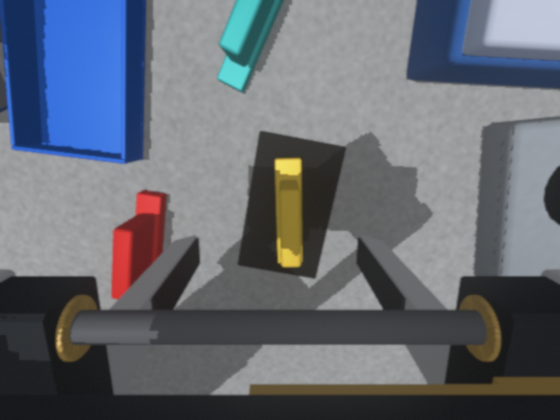

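Wrist view: the yellow scraper at (288,213) stands on the black mat between the open fingers. The red one at (140,245) stays clear of the left finger.

```bash
python3 - <<'E'
from g import *
go(np.array([455.5,-376.5,33]),Rdown(-85.6))
E
```

```text
t 1.23 tcp [ 466.99 -368.16  156.39] w 1.0 F [-0.56 -0.01  0.6 ] q [-0.81  0.3   1.53  0.    1.32  0.7 ]
turn(now) [ 0.41  0.61 -1.35] slide(now) [  9.02  11.01 123.39] slide(after turn) [  7.44  12.09 123.39]
```

Call:
step_arm:
  series:
    - {"slide":[4,6,10],"turn":[0.4,0.6,-1.3],"jaw":0}
    - {"slide":[4,6,20],"turn":[0,0,0],"jaw":0}
    - {"slide":[0,0,20],"turn":[0,0,0],"jaw":0}
    - {"slide":[0,0,15],"turn":[0,0,0],"jaw":0}
    - {"slide":[0,0,0],"turn":[0,0,0],"jaw":0}

```text
time: 1.65
tcp_pos: [452.5, -379.8, 90.0]
eef_rot: [0.002, 0.734, -0.679, 0.001]
force: [-1.1, -0.3, -1.1]
width: 1.003
```

```bash
python3 - <<'E'
from g import *
go(np.array([455.5,-376.5,33]),Rdown(-85.6))
E
```

```text
t 1.65 tcp [ 452.47 -379.77   90.03] w 1.003 F [-1.12 -0.27 -1.06] q [-0.84  0.35  1.61 -0.    1.18  0.65]
turn(now) [ 0.1  -0.22  0.08] slide(now) [-3.24 -3.38 57.01] slide(after turn) [-3.03 -3.27 57.03]
```

Call:
step_arm:
  series:
    - {"slide":[-3,-3,10],"turn":[0,0,0],"jaw":0}
    - {"slide":[0,0,20],"turn":[0,0,0],"jaw":0}
    - {"slide":[0,0,18],"turn":[0,0,0],"jaw":0}
    - {"slide":[0,0,6],"turn":[0,0,0],"jaw":0}
    - {"slide":[0,0,-1],"turn":[0,0,0],"jaw":0}

```text
time: 2.07
tcp_pos: [453.5, -380.4, 37.1]
eef_rot: [0.003, 0.732, -0.681, 0.003]
force: [-0.2, 0.1, 0.0]
width: 1.001
```

```bash
python3 - <<'E'
from g import *
go(np.array([455.5,-376.5,33]),Rdown(-85.6))
E
```

```text
t 2.07 tcp [ 453.52 -380.43   37.07] w 1.001 F [-0.21  0.13  0.  ] q [-0.84  0.42  1.64 -0.01  1.07  0.66]
turn(now) [ 0.02 -0.42 -0.22] slide(now) [-3.81 -2.27  4.04] slide(after turn) [-3.77 -2.28  4.07]
```

Call:
step_arm:
  series:
    - {"slide":[-3,-2,2],"turn":[0,0,0],"jaw":0}
    - {"slide":[-1,0,0],"turn":[0,0,0],"jaw":0}
    - {"slide":[0,0,-0.7],"turn":[0,0,0],"jaw":0.5}
    - {"slide":[0,0,-0.7],"turn":[0,0,0],"jaw":0.6}
    - {"slide":[0,0,-0.7],"turn":[0,0,0],"jaw":0.7}
  grip_force: 25

```text
time: 2.48
tcp_pos: [457.3, -378.2, 41.4]
eef_rot: [0.003, 0.732, -0.681, 0.006]
force: [-0.1, -0.5, 0.4]
width: 0.818
```

```bash
python3 - <<'E'
from g import *
go(np.array([455.5,-376.5,33]),Rdown(-85.6))
s=arm.state(); c=arm.read_camera("wrist"); P=pts(c,s); H=hsv(c)
y=(c["depth"]>0)&(H[...,0]>18)&(H[...,0]<35)&(H[...,1]>150)
for b in blobs(y,200):
        k=b&(P[...,2]>60)&(P[...,2]<90); print(k.sum(),rect(P,k) if k.sum() else"",np.median(P[k],0), "tool frame", rot(s).T@(np.median(P[k],0)-s["tcp_pos"]))
E
```

```text
t 2.48 tcp [ 457.28 -378.16   41.4 ] w 0.818 F [-0.08 -0.53  0.44] q [-0.83  0.42  1.64 -0.01  1.08  0.67]
turn(now) [-0.2  -0.71 -0.24] slide(now) [-1.89  1.69  8.38] slide(after turn) [-1.8   1.65  8.4 ]
3833 ((463.493408203125, -377.2416687011719), (52.722373962402344, 18.05660629272461), 4.519752502441406) [ 467.34 -376.98   76.39] tool frame [ -0.02 -10.24 -34.96]
```

Call:
step_arm:
  series:
    - {"slide":[-0.5,1,4],"turn":[0,-0.5,0],"jaw":0.6}
    - {"slide":[0,0,3],"turn":[0,0,0],"jaw":0.7}
    - {"slide":[0,0,0],"turn":[0,0,0],"jaw":0.8}
    - {"slide":[0,0,0],"turn":[0,0,0],"jaw":1}
    - {"slide":[0,0,0],"turn":[0,0,0],"jaw":1}
    - {"slide":[0,0,0],"turn":[0,0,0],"jaw":1}
    - {"slide":[0,0,0],"turn":[0,0,0],"jaw":1}
    - {"slide":[0,0,0],"turn":[0,0,0],"jaw":1}
  grip_force: 30

```text
time: 3.2
tcp_pos: [456.8, -378.4, 34.9]
eef_rot: [-0.0, 0.732, -0.681, 0.003]
force: [0.5, 1.1, 1.2]
width: 0.216
```

```bash
python3 - <<'E'
from g import *
go(np.array([455.5,-376.5,33]),Rdown(-85.6))
E
```

```text
t 3.2 tcp [ 456.78 -378.44   34.91] w 0.216 F [0.55 1.14 1.22] q [-0.84  0.43  1.64  0.    1.07  0.66]
turn(now) [-0.28 -0.23 -0.24] slide(now) [-2.04  1.15  1.9 ] slide(after turn) [-2.03  1.13  1.91]
```

Call:
step_arm:
  series:
    - {"slide":[0,0,0],"turn":[0,0,0],"jaw":1}
    - {"slide":[0,0,0],"turn":[0,0,0],"jaw":1}
    - {"slide":[0,0,0],"turn":[0,0,0],"jaw":1}
    - {"slide":[0,0,0],"turn":[0,0,0],"jaw":1}
  grip_force: 35

```text
time: 3.53
tcp_pos: [456.8, -378.2, 34.9]
eef_rot: [-0.0, 0.732, -0.681, 0.003]
force: [-0.1, -1.0, 0.1]
width: 0.188
```

```bash
python3 - <<'E'
from g import *
go(np.array([455.5,-376.5,33]),Rdown(-85.6))
E
```

```text
t 3.53 tcp [ 456.76 -378.22   34.88] w 0.188 F [-0.08 -1.    0.15] q [-0.84  0.43  1.64  0.    1.07  0.66]
turn(now) [-0.27 -0.22 -0.24] slide(now) [-1.81  1.14  1.87] slide(after turn) [-1.81  1.13  1.88]
```

Gripped at 17.7 mm, with the TCP about 29.9 mm above the sole. Lifting now.

Call:
step_arm:
  series:
    - {"slide":[0,0,-10],"turn":[0,0,0],"jaw":1}
    - {"slide":[0,0,-25],"turn":[0,0,0],"jaw":1}
    - {"slide":[0,0,-32],"turn":[0,0,0],"jaw":1}
    - {"slide":[0,0,-32],"turn":[0,0,0],"jaw":1}
    - {"slide":[0,0,-32],"turn":[0,0,0],"jaw":1}
    - {"slide":[0,0,-32],"turn":[0,0,0],"jaw":1}
    - {"slide":[0,0,-20],"turn":[0,0,0],"jaw":1}
    - {"slide":[0,0,0],"turn":[0,0,0],"jaw":1}

```text
time: 4.2
tcp_pos: [452.4, -374.2, 223.4]
eef_rot: [-0.001, 0.732, -0.681, -0.004]
force: [0.3, -0.3, -1.2]
width: 0.192
```

```bash
python3 - <<'E'
from g import *
go(C+PF@np.array([38,78,120]),Rpan(0))
go(C+PF@np.array([38,78,120]),Rdown(-94))
E
```

```text
t 4.2 tcp [ 452.4  -374.2   223.44] w 0.192 F [ 0.3  -0.33 -1.24] q [-0.84  0.22  1.48  0.    1.44  0.66]
turn(now) [24.2   2.04  7.97] slide(now) [-421.19 -200.06    0.22] slide(after turn) [-445.33 -126.96   54.73]
t 4.2 tcp [ 452.4  -374.2   223.44] w 0.192 F [ 0.3  -0.33 -1.24] q [-0.84  0.22  1.48  0.    1.44  0.66]
turn(now) [0.24 0.34 8.16] slide(now) [-421.19 -200.06    0.22] slide(after turn) [-445.33 -138.25   -1.64]
```

Call:
step_arm:
  series:
    - {"slide":[-18,-8,0],"turn":[0,0,0],"jaw":1}
    - {"slide":[-35,-17,0],"turn":[0,0,0],"jaw":1}
    - {"slide":[-35,-17,0],"turn":[0,0,0],"jaw":1}
    - {"slide":[-35,-17,0],"turn":[0,0,0],"jaw":1}
    - {"slide":[-35,-17,0],"turn":[0,0,0],"jaw":1}
    - {"slide":[-35,-17,0],"turn":[0,0,0],"jaw":1}
    - {"slide":[-35,-17,0],"turn":[0,0,0],"jaw":1}
    - {"slide":[-35,-17,0],"turn":[0,0,0],"jaw":1}
    - {"slide":[-35,-17,0],"turn":[0,0,0],"jaw":1}
    - {"slide":[-35,-17,0],"turn":[0,0,0],"jaw":1}
    - {"slide":[-35,-17,0],"turn":[0,0,0],"jaw":1}
    - {"slide":[-18,-8,0],"turn":[0,0,0],"jaw":1}
    - {"slide":[0,0,0],"turn":[5,0,2],"jaw":1}
    - {"slide":[0,0,0],"turn":[5,0,2],"jaw":1}
    - {"slide":[0,0,0],"turn":[5,0,2],"jaw":1}
    - {"slide":[0,0,0],"turn":[5,0,2],"jaw":1}
    - {"slide":[0,0,0],"turn":[3,0,0],"jaw":1}
    - {"slide":[0,0,0],"turn":[0,0,0],"jaw":1}

```text
time: 5.7
tcp_pos: [602.2, 46.2, 191.1]
eef_rot: [0.137, -0.667, 0.722, -0.123]
force: [-0.2, -0.5, -2.8]
width: 0.188
```

```bash
python3 - <<'E'
from g import *
go(C+PF@np.array([38,78,120]),Rpan(0)); pan()
c=arm.read_camera("scene"); cv2.imwrite("pics/s2.png",cv2.resize(c["img"][120:300,150:390],None,fx=3,fy=3))
E
```

```text
t 5.7 tcp [602.17  46.15 191.06] w 0.188 F [-0.21 -0.47 -2.79] q [-0.09  0.04  1.81  0.04  0.92  1.54]
turn(now) [ 2.83  1.66 -0.96] slide(now) [-16.75 -28.98 -24.69] slide(after turn) [-15.55 -30.44 -23.69]
panel coords TCP [ 7.56 62.45 96.31] F panel [-1.3  -0.49 -2.48] z·N err 3.2778022908931206
```

View pics/s2.png

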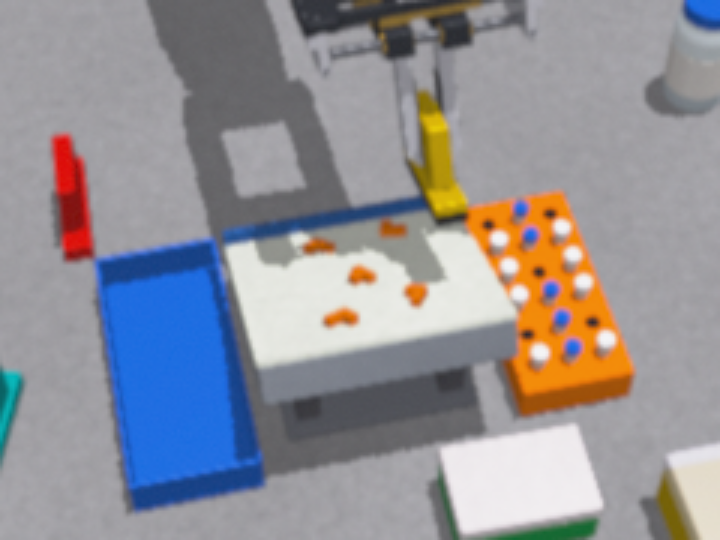

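Scraper held upright over the panel's low right area; all five chips are still in place. Next I align and move to the start of the high pass.

Call:
step_arm:
  series:
    - {"slide":[0,0,-5],"turn":[2.8,1.6,-1],"jaw":1}
    - {"slide":[-5,-15,0],"turn":[0,0,0],"jaw":1}
    - {"slide":[-5,-15,10],"turn":[0,0,0],"jaw":1}
    - {"slide":[0,0,20],"turn":[0,0,0],"jaw":1}
    - {"slide":[0,0,12],"turn":[0,0,0],"jaw":1}
    - {"slide":[0,0,0],"turn":[0,0,0],"jaw":1}

```text
time: 6.25
tcp_pos: [643.5, 52.2, 161.9]
eef_rot: [0.135, -0.668, 0.717, -0.146]
force: [-0.1, -0.3, -2.5]
width: 0.193
```

```bash
python3 - <<'E'
from g import *
go(C+PF@np.array([40,74,34]),Rpan(0)); pan()
E
```

```text
t 6.25 tcp [643.54  52.23 161.88] w 0.193 F [-0.14 -0.32 -2.52] q [-0.05  0.15  1.76 -0.01  0.83  1.6 ]
turn(now) [ 1.03 -0.1   0.04] slide(now) [-2.62 -7.34 18.91] slide(after turn) [-2.6  -7.   19.04]
panel coords TCP [33.   71.4  53.04] F panel [-1.14 -0.32 -2.26] z·N err 1.031095230642301
```

Call:
step_arm:
  series:
    - {"slide":[-2,-5,8],"turn":[1,0,0],"jaw":1}
    - {"slide":[0,-2,8],"turn":[0,0,0],"jaw":1}
    - {"slide":[0,0,0],"turn":[0,0,0],"jaw":1}
    - {"slide":[0,0,0],"turn":[0,0,0],"jaw":1}

```text
time: 6.58
tcp_pos: [656.8, 52.3, 147.4]
eef_rot: [0.139, -0.667, 0.716, -0.15]
force: [-0.3, 0.3, -1.9]
width: 0.189
```

```bash
python3 - <<'E'
from g import *
go(C+PF@np.array([40,74,32]),Rpan(0)); pan()
E
```

```text
t 6.58 tcp [656.82  52.35 147.44] w 0.189 F [-0.3   0.25 -1.89] q [-0.05  0.19  1.75 -0.02  0.79  1.61]
turn(now) [ 0.39 -0.14 -0.01] slide(now) [-1.56 -0.79  2.45] slide(after turn) [-1.56 -0.77  2.46]
panel coords TCP [39.23 72.44 34.46] F panel [-1.06  0.23 -1.6 ] z·N err 0.41952990113913274
```

Call:
step_arm:
  series:
    - {"slide":[0,0,2],"turn":[0.4,0,0],"jaw":1}
    - {"slide":[0,0,1],"turn":[0,0,0],"jaw":1}
    - {"slide":[0,0,0.5],"turn":[0,0,0],"jaw":1}

```text
time: 6.83
tcp_pos: [658.6, 51.8, 145.3]
eef_rot: [0.141, -0.667, 0.716, -0.153]
force: [0.9, 0.0, -1.3]
width: 0.189
```

```bash
python3 - <<'E'
from g import *
go(C+PF@np.array([40,74,30]),Rpan(0)); pan()
E
```

```text
t 6.83 tcp [658.61  51.8  145.32] w 0.189 F [ 0.92  0.05 -1.34] q [-0.05  0.19  1.76 -0.02  0.77  1.61]
turn(now) [-0.08 -0.16 -0.03] slide(now) [-1.98  0.03  1.78] slide(after turn) [-1.97  0.03  1.78]
panel coords TCP [40.03 72.03 31.78] F panel [ 0.29  0.11 -1.6 ] z·N err 0.1785363716018061
```

Call:
step_arm:
  series:
    - {"slide":[0,0,1],"turn":[0,0,0],"jaw":1}
    - {"slide":[0,0,1],"turn":[0,0,0],"jaw":1}

```text
time: 7.0
tcp_pos: [659.6, 51.7, 144.4]
eef_rot: [0.142, -0.667, 0.716, -0.154]
force: [0.9, -0.0, -1.5]
width: 0.187
```

```bash
python3 - <<'E'
from g import *
pan()
E
```

```text
panel coords TCP [40.53 71.97 30.53] F panel [ 0.21  0.02 -1.75] z·N err 0.21612347792913356
```

Call:
step_arm:
  series:
    - {"slide":[0,0,1],"turn":[0,0,0],"jaw":1}
    - {"slide":[0,0,1],"turn":[0,0,0],"jaw":1}

```text
time: 7.17
tcp_pos: [659.7, 51.7, 144.1]
eef_rot: [0.141, -0.667, 0.715, -0.154]
force: [-8.8, 0.8, 5.7]
width: 0.187
```

```bash
python3 - <<'E'
from g import *
pan()
E
```

```text
panel coords TCP [40.58 71.97 30.24] F panel [-5.78  0.2   8.86] z·N err 0.20477489768798027
```

Contact confirmed: about 10 N normal at TCP height 30.2 mm, as predicted. Starting the sweep.

Call:
step_arm:
  series:
    - {"slide":[4,0,0.5],"turn":[0,0,0],"jaw":1}
    - {"slide":[6,0,0.5],"turn":[0,0,0],"jaw":1}
    - {"slide":[6,0,0.5],"turn":[0,0,0],"jaw":1}

```text
time: 7.42
tcp_pos: [659.9, 36.5, 144.6]
eef_rot: [0.143, -0.667, 0.715, -0.154]
force: [-2.1, 2.2, 2.9]
width: 0.189
```

```bash
python3 - <<'E'
from g import *
pan(); go(C+PF@np.array([40,-103,30]),Rpan(0))
E
```

```text
panel coords TCP [41.93 56.9  30.18] F panel [-0.89  2.1   3.54] z·N err 0.2832051200909394
t 7.42 tcp [659.94  36.54 144.63] w 0.189 F [-2.1   2.25  2.88] q [-0.08  0.19  1.76  0.    0.77  1.56]
turn(now) [-0.28 -0.07  0.09] slide(now) [159.89   2.2    0.36] slide(after turn) [159.9    1.93   0.18]
```

Call:
step_arm:
  series:
    - {"slide":[7,0.2,0.6],"turn":[0,0,0],"jaw":1}
    - {"slide":[7,0.2,0.6],"turn":[0,0,0],"jaw":1}
    - {"slide":[7,0.2,0.6],"turn":[0,0,0],"jaw":1}
    - {"slide":[7,0.2,0.6],"turn":[0,0,0],"jaw":1}
    - {"slide":[7,0.2,0.6],"turn":[0,0,0],"jaw":1}

```text
time: 7.83
tcp_pos: [659.8, 1.1, 145.9]
eef_rot: [0.147, -0.666, 0.715, -0.154]
force: [-3.5, 3.9, 4.8]
width: 0.191
```

```bash
python3 - <<'E'
from g import *
pan(); go(C+PF@np.array([40,-103,30]),Rpan(0))
E
```

```text
panel coords TCP [44.6  21.49 30.41] F panel [-1.5   3.67  5.94] z·N err 0.65827062393181
t 7.83 tcp [659.8    1.05 145.92] w 0.191 F [-3.52  3.93  4.81] q [-0.15  0.18  1.77  0.05  0.76  1.46]
turn(now) [-0.6   0.28 -0.16] slide(now) [124.5    4.26  -0.23] slide(after turn) [124.49   4.6    0.41]
```

Call:
step_arm:
  series:
    - {"slide":[7,1,0.6],"turn":[-0.6,0.3,0],"jaw":1}
    - {"slide":[7,1,0.6],"turn":[0,0,0],"jaw":1}
    - {"slide":[7,1,0.6],"turn":[-0.2,0,0],"jaw":1}
    - {"slide":[7,0.8,0.6],"turn":[0,0,0],"jaw":1}
    - {"slide":[7,0.8,0.6],"turn":[-0.2,0,0],"jaw":1}
    - {"slide":[7,0.8,0.6],"turn":[0,0,0],"jaw":1}

```text
time: 8.33
tcp_pos: [656.7, -44.5, 145.9]
eef_rot: [0.143, -0.666, 0.716, -0.153]
force: [-3.1, 4.4, 5.1]
width: 0.191
```

```bash
cat >> g.py <<'E'
def chips():
    c=arm.read_camera("top"); P=pts(c); H=hsv(c)
    o=(c["depth"]>0)&(H[...,0]>4)&(H[...,0]<18)&(H[...,1]>130)&(P[...,1]<90)&(P[...,0]>480)
    for q in blobs(o,8): print("orange",q.sum(),np.argwhere(q).mean(0)[::-1],"world",P[q].mean(0),"panel",PF.T@(P[q].mean(0)-C))
    return c
E
python3 - <<'E'
from g import *
pan(); go(C+PF@np.array([40,-103,30]),Rpan(0)); cv2.imwrite("pics/t3.png",chips()["img"])
c=arm.read_camera("scene"); cv2.imwrite("pics/s3.png",cv2.resize(c["img"][120:300,150:390],None,fx=3,fy=3))
E
```

```text
panel coords TCP [ 44.69 -24.14  30.3 ] F panel [-1.    4.2   6.02] z·N err 0.1994751814638889
t 8.33 tcp [656.75 -44.47 145.86] w 0.191 F [-3.06  4.43  5.09] q [-0.23  0.18  1.77  0.1   0.78  1.35]
turn(now) [-0.19  0.04 -0.09] slide(now) [78.87  4.57  0.23] slide(after turn) [78.86  4.69  0.3 ]
orange 18 [242.  172.5] world [713.31  89.4   35.97] panel [ 43.01 113.35 -89.24]
orange 52 [308.54 180.06] world [678.8  -66.68 131.17] panel [ 60.23 -44.76   7.3 ]
orange 15 [309.87 186.27] world [666.04 -69.92 125.88] panel [ 46.65 -48.88   7.56]
```

View pics/s3.png

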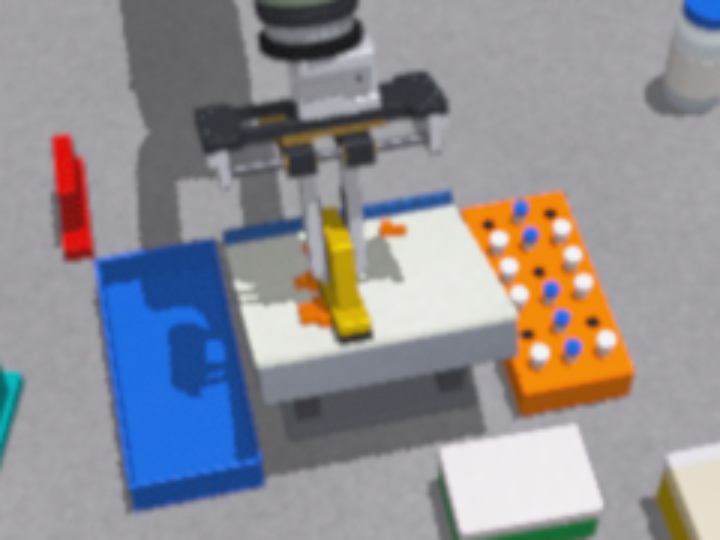

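The blade is pushing three chips (top two at v≈−45) and everything is stable. Continuing to the edge.

Call:
step_arm:
  series:
    - {"slide":[7,1,0.6],"turn":[-0.2,0,0],"jaw":1}
    - {"slide":[7,1,0.6],"turn":[0,0,0],"jaw":1}
    - {"slide":[7,1,0.6],"turn":[-0.2,0,0],"jaw":1}
    - {"slide":[7,1,0.6],"turn":[0,0,0],"jaw":1}
    - {"slide":[7,1,0.6],"turn":[-0.2,0,0],"jaw":1}
    - {"slide":[7,1,0.6],"turn":[0,0,0],"jaw":1}
    - {"slide":[7,1,0.6],"turn":[0,0,0],"jaw":1}

```text
time: 9.02
tcp_pos: [651.6, -97.1, 145.2]
eef_rot: [0.144, -0.667, 0.715, -0.153]
force: [-3.7, 5.9, 5.5]
width: 0.189
```

```bash
python3 - <<'E'
from g import *
pan(); go(C+PF@np.array([40,-100,30]),Rpan(0)); chips()
E
```

```text
panel coords TCP [ 43.04 -77.04  30.3 ] F panel [-1.53  5.62  6.71] z·N err 0.24141865068771562
t 9.02 tcp [651.56 -97.13 145.18] w 0.189 F [-3.72  5.9   5.51] q [-0.34  0.18  1.77  0.16  0.79  1.22]
turn(now) [-0.22  0.1   0.02] slide(now) [22.96  3.05  0.25] slide(after turn) [22.96  3.04  0.3 ]
orange 18 [242.  172.5] world [713.1   89.28  37.02] panel [ 43.25 113.22 -88.2 ]
orange 44 [332.84 182.73] world [ 673.5  -119.43  130.15] panel [ 58.35 -97.75   7.03]
orange 40 [295.73 228.65] world [575.39 -40.78  84.41] panel [-54.68 -26.14   7.27]
orange 43 [267.56 229.  ] world [574.07  23.22  81.45] panel [-61.17  37.61   6.93]
```

Call:
step_arm:
  series:
    - {"slide":[7,0.8,0.4],"turn":[-0.2,0,0],"jaw":1}
    - {"slide":[7,0.8,0.3],"turn":[0,0,0],"jaw":1}
    - {"slide":[7,0.8,0.2],"turn":[0,0,0],"jaw":1}
    - {"slide":[2,0,0.1],"turn":[0,0,0],"jaw":1}
    - {"slide":[0,0,0],"turn":[0,0,0],"jaw":1}

```text
time: 9.48
tcp_pos: [648.1, -125.8, 144.6]
eef_rot: [0.143, -0.666, 0.716, -0.154]
force: [-2.2, 3.7, 3.8]
width: 0.19
```

```bash
python3 - <<'E'
from g import *
pan(); go(C+PF@np.array([40,-100,30]),Rpan(0)); chips()
c=arm.read_camera("scene"); cv2.imwrite("pics/s4.png",cv2.resize(c["img"][120:300,150:390],None,fx=3,fy=3))
E
```

```text
panel coords TCP [  41.49 -105.83   30.31] F panel [-0.64  3.51  4.48] z·N err 0.19804534493251666
t 9.48 tcp [ 648.13 -125.75  144.57] w 0.19 F [-2.16  3.67  3.83] q [-0.39  0.19  1.76  0.18  0.79  1.15]
turn(now) [-0.19 -0.06 -0.06] slide(now) [-5.82  1.5   0.3 ] slide(after turn) [-5.83  1.49  0.31]
orange 18 [242.  172.5] world [713.22  89.35  36.46] panel [ 43.13 113.29 -88.76]
orange 31 [347.84 186.58] world [ 684.74 -170.63   10.95] panel [  23.37 -148.04 -107.88]
orange 33 [295.15 228.94] world [572.88 -38.63 116.78] panel [-43.94 -24.17  37.94]
orange 43 [267.49 229.12] world [573.8   23.37  81.54] panel [-61.39  37.74   7.13]
```

View pics/s4.png

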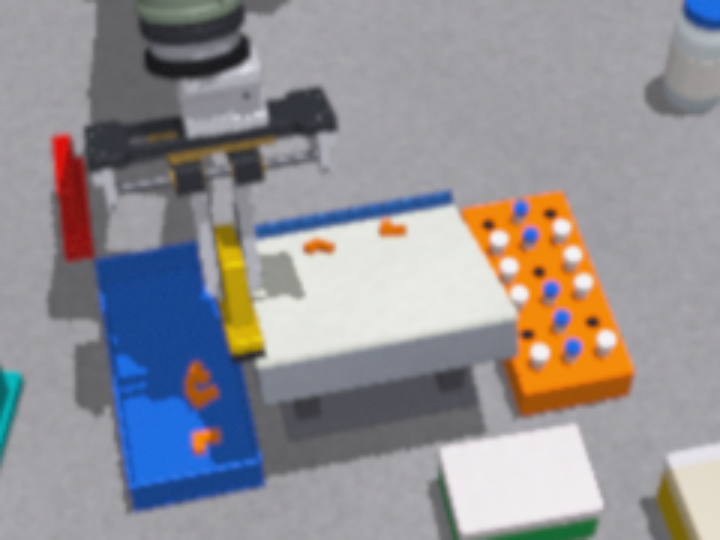

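Three chips are in the tray, at crop (200,385) and (205,440). Two remain low on the panel at (318,246) and (392,229). Lifting and returning for the low pass.

Call:
step_arm:
  series:
    - {"slide":[0,0,-10],"turn":[0,0,0],"jaw":1}
    - {"slide":[0,0,-25],"turn":[0,0,0],"jaw":1}
    - {"slide":[-10,5,-20],"turn":[0,0,0],"jaw":1}
    - {"slide":[-28,12,0],"turn":[0,0,0],"jaw":1}
    - {"slide":[-28,12,0],"turn":[0,0,0],"jaw":1}
    - {"slide":[-28,12,0],"turn":[0,0,0],"jaw":1}
    - {"slide":[-28,12,0],"turn":[0,0,0],"jaw":1}
    - {"slide":[-28,12,0],"turn":[0,0,0],"jaw":1}
    - {"slide":[-20,8,0],"turn":[0,0,0],"jaw":1}
    - {"slide":[0,0,0],"turn":[0,0,0],"jaw":1}

```text
time: 10.42
tcp_pos: [558.4, 51.2, 156.6]
eef_rot: [0.132, -0.666, 0.719, -0.15]
force: [-1.0, 0.2, -1.6]
width: 0.189
```

```bash
python3 - <<'E'
from g import *
pan(); go(C+PF@np.array([-34,76,38]),Rpan(0)); chips()
E
```

```text
panel coords TCP [-46.65  64.44  82.75] F panel [-1.57  0.09 -1.05] z·N err 1.1902207174206685
t 10.42 tcp [558.41  51.21 156.62] w 0.189 F [-1.    0.16 -1.59] q [-0.05 -0.03  1.96 -0.03  0.8   1.61]
turn(now) [ 0.98 -0.68 -0.2 ] slide(now) [-12.13 -13.37  44.39] slide(after turn) [-11.56 -12.65  44.75]
orange 15 [242. 171.] world [716.86  89.39  36.79] panel [ 46.58 113.58 -89.93]
orange 36 [347.19 186.61] world [ 684.64 -169.04   11.01] panel [  23.2  -146.46 -107.74]
orange 33 [344.24 203.55] world [ 642.44 -161.49   11.1 ] panel [ -15.7  -141.88  -90.32]
orange 32 [344.03 211.84] world [ 622.03 -160.98   10.19] panel [ -34.71 -142.79  -82.86]
orange 42 [295.57 228.6 ] world [575.51 -40.43  84.54] panel [-54.55 -25.78   7.36]
orange 41 [267.63 229.05] world [573.94  23.03  81.72] panel [-61.16  37.42   7.22]
```

Call:
step_arm:
  series:
    - {"slide":[-5,-6,8],"turn":[1,-0.7,-0.2],"jaw":1}
    - {"slide":[-6,-6,14],"turn":[0,0,0],"jaw":1}
    - {"slide":[0,0,13],"turn":[0,0,0],"jaw":1}
    - {"slide":[0,0,6],"turn":[0,0,0],"jaw":1}
    - {"slide":[0,0,0],"turn":[0,0,0],"jaw":1}

```text
time: 10.88
tcp_pos: [589.0, 54.9, 123.5]
eef_rot: [0.141, -0.667, 0.715, -0.155]
force: [-0.7, -0.8, -2.2]
width: 0.192
```

```bash
python3 - <<'E'
from g import *
pan(); go(C+PF@np.array([-34,76,31]),Rpan(0))
E
```

```text
panel coords TCP [-32.47  70.29  40.23] F panel [-1.53 -0.86 -1.74] z·N err 0.3018357902948055
t 10.88 tcp [588.99  54.93 123.55] w 0.192 F [-0.75 -0.81 -2.22] q [-0.04  0.08  1.94 -0.02  0.7   1.61]
turn(now) [-0.14 -0.27  0.11] slide(now) [-5.75  1.55  9.2 ] slide(after turn) [-5.71  1.53  9.23]
```

Call:
step_arm:
  series:
    - {"slide":[-2,1.5,5],"turn":[0,-0.2,0],"jaw":1}
    - {"slide":[0,0,2.5],"turn":[0,0,0],"jaw":1}
    - {"slide":[0,0,0.5],"turn":[0,0,0],"jaw":1}
    - {"slide":[0,0,0.5],"turn":[0,0,0],"jaw":1}

```text
time: 11.22
tcp_pos: [591.6, 54.2, 115.0]
eef_rot: [0.141, -0.667, 0.716, -0.154]
force: [-0.3, -0.3, -1.8]
width: 0.19
```

```bash
python3 - <<'E'
from g import *
pan(); go(C+PF@np.array([-34,76,30.3]),Rpan(0))
E
```

```text
panel coords TCP [-33.5   69.71  31.31] F panel [-0.97 -0.31 -1.58] z·N err 0.21574998112713542
t 11.22 tcp [591.63  54.16 114.98] w 0.19 F [-0.26 -0.29 -1.84] q [-0.05  0.1   1.94 -0.02  0.68  1.61]
turn(now) [-0.13 -0.17 -0.03] slide(now) [-6.29  0.51  0.99] slide(after turn) [-6.29  0.5   1.01]
```

Call:
step_arm:
  series:
    - {"slide":[0,0,1],"turn":[0,0,0],"jaw":1}
    - {"slide":[0,0,0.8],"turn":[0,0,0],"jaw":1}
    - {"slide":[3,0,0.6],"turn":[0,0,0],"jaw":1}
    - {"slide":[5,0.3,0.6],"turn":[0,0,0],"jaw":1}

```text
time: 11.55
tcp_pos: [593.0, 47.0, 114.6]
eef_rot: [0.143, -0.667, 0.715, -0.155]
force: [-1.9, 1.9, 2.2]
width: 0.191
```

```bash
python3 - <<'E'
from g import *
pan(); go(C+PF@np.array([-34,-100,30.3]),Rpan(0))
E
```

```text
panel coords TCP [-31.98  62.66  30.17] F panel [-0.91  1.81  2.86] z·N err 0.33266615631043367
t 11.55 tcp [592.98  47.01 114.56] w 0.191 F [-1.87  1.95  2.24] q [-0.06  0.1   1.94 -0.01  0.68  1.58]
turn(now) [-0.32 -0.08  0.01] slide(now) [162.66   2.06   0.07] slide(after turn) [162.66   2.02  -0.13]
```

Call:
step_arm:
  series:
    - {"slide":[7,0.9,0.6],"turn":[-0.3,0,0],"jaw":1}
    - {"slide":[7,0.9,0.6],"turn":[0,0,0],"jaw":1}
    - {"slide":[7,0.9,0.6],"turn":[-0.2,0,0],"jaw":1}
    - {"slide":[7,0.9,0.6],"turn":[0,0,0],"jaw":1}
    - {"slide":[7,0.9,0.6],"turn":[-0.2,0,0],"jaw":1}
    - {"slide":[7,0.9,0.6],"turn":[0,0,0],"jaw":1}
    - {"slide":[7,0.9,0.6],"turn":[-0.2,0,0],"jaw":1}
    - {"slide":[7,0.9,0.6],"turn":[0,0,0],"jaw":1}

```text
time: 12.22
tcp_pos: [589.5, -11.5, 114.9]
eef_rot: [0.144, -0.667, 0.715, -0.152]
force: [-2.6, 4.7, 4.0]
width: 0.186
```

```bash
python3 - <<'E'
from g import *
pan(); go(C+PF@np.array([-34,-100,30.3]),Rpan(0)); chips()
E
```

```text
panel coords TCP [-31.3    4.04  30.25] F panel [-1.09  4.48  4.84] z·N err 0.30657114103174693
t 12.22 tcp [589.48 -11.52 114.91] w 0.186 F [-2.64  4.67  3.98] q [-0.2   0.08  1.96  0.09  0.69  1.38]
turn(now) [-0.23  0.21 -0.01] slide(now) [104.04   2.69  -0.43] slide(after turn) [104.04   2.7   -0.05]
orange 18 [242.  172.5] world [713.22  89.35  36.44] panel [ 43.12 113.29 -88.77]
orange 36 [347.19 186.61] world [ 684.74 -169.13   10.41] panel [  23.05 -146.54 -108.33]
orange 33 [344.24 203.55] world [ 642.45 -161.5    11.01] panel [ -15.73 -141.89  -90.41]
orange 32 [344.03 211.84] world [ 621.95 -160.87   10.96] panel [ -34.47 -142.68  -82.12]
orange 13 [233.15 232.  ] world [558.78  79.41 251.09] panel [ -9.68  92.61 169.7 ]
```

Call:
step_arm:
  series:
    - {"slide":[7,1.1,0.6],"turn":[-0.3,0.2,0],"jaw":1}
    - {"slide":[7,1.1,0.6],"turn":[0,0,0],"jaw":1}
    - {"slide":[7,1.1,0.6],"turn":[-0.2,0,0],"jaw":1}
    - {"slide":[7,1.1,0.6],"turn":[0,0,0],"jaw":1}
    - {"slide":[7,1.1,0.6],"turn":[-0.2,0,0],"jaw":1}
    - {"slide":[7,1.1,0.6],"turn":[0,0,0],"jaw":1}
    - {"slide":[7,1.1,0.6],"turn":[-0.2,0,0],"jaw":1}
    - {"slide":[7,1.1,0.6],"turn":[0,0,0],"jaw":1}

```text
time: 12.93
tcp_pos: [583.1, -71.9, 114.1]
eef_rot: [0.143, -0.667, 0.716, -0.151]
force: [-2.9, 4.3, 5.3]
width: 0.187
```

```bash
python3 - <<'E'
from g import *
pan(); go(C+PF@np.array([-34,-100,30.3]),Rpan(0))
c=arm.read_camera("scene"); cv2.imwrite("pics/s5.png",cv2.resize(c["img"][120:300,150:390],None,fx=3,fy=3))
E
```

```text
panel coords TCP [-33.64 -56.68  30.38] F panel [-0.79  4.12  6.16] z·N err 0.16570135708985864
t 12.93 tcp [583.06 -71.94 114.07] w 0.187 F [-2.94  4.33  5.31] q [-0.33  0.08  1.96  0.17  0.7   1.2 ]
turn(now) [-0.02  0.16 -0.07] slide(now) [43.32  0.3  -0.05] slide(after turn) [43.32  0.36  0.08]
```

View pics/s5.png

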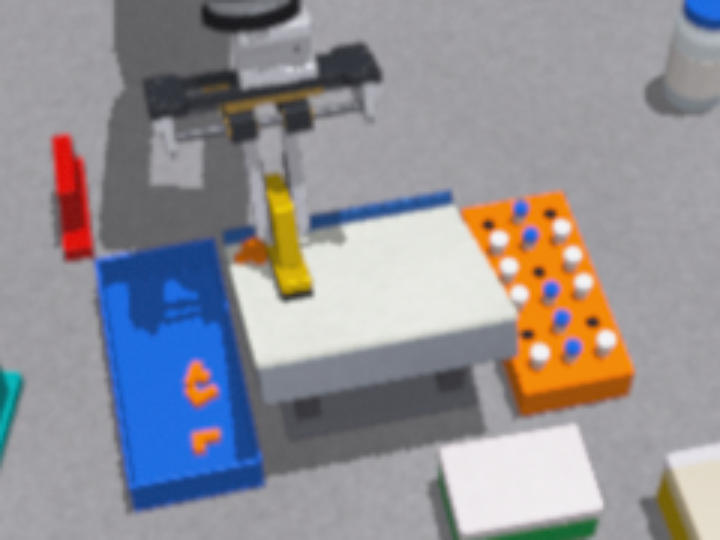

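Three chips are in the tray and the last ones are ahead of the blade at (250,250). Finishing the pass.

Call:
step_arm:
  series:
    - {"slide":[7,0.5,0.6],"turn":[0,0,0],"jaw":1}
    - {"slide":[7,0.5,0.6],"turn":[-0.2,0,0],"jaw":1}
    - {"slide":[7,0.5,0.6],"turn":[0,0,0],"jaw":1}
    - {"slide":[7,0.5,0.5],"turn":[-0.2,0,0],"jaw":1}
    - {"slide":[7,0.5,0.3],"turn":[0,0,0],"jaw":1}
    - {"slide":[7,0.5,0.2],"turn":[0,0,0],"jaw":1}
    - {"slide":[3,0,0.1],"turn":[0,0,0],"jaw":1}
    - {"slide":[0,0,0],"turn":[0,0,0],"jaw":1}

```text
time: 13.65
tcp_pos: [578.0, -122.4, 113.5]
eef_rot: [0.143, -0.667, 0.716, -0.149]
force: [-0.8, 2.8, 1.9]
width: 0.19
```

```bash
python3 - <<'E'
from g import *
pan(); chips()
c=arm.read_camera("scene"); cv2.imwrite("pics/s6.png",cv2.resize(c["img"][120:300,150:390],None,fx=3,fy=3))
E
```

```text
panel coords TCP [ -35.25 -107.35   30.51] F panel [-0.11  2.78  2.14] z·N err 0.31954130325546853
orange 18 [242.  172.5] world [713.23  89.35  36.41] panel [ 43.12 113.29 -88.8 ]
orange 36 [347.19 186.61] world [ 684.61 -169.01   11.17] panel [  23.24 -146.44 -107.58]
orange 30 [344.73 203.53] world [ 642.48 -162.68   11.17] panel [ -15.57 -143.06  -90.31]
orange 33 [343.97 212.03] world [ 621.5  -160.73   10.87] panel [ -34.93 -142.57  -82.01]
```

View pics/s6.png

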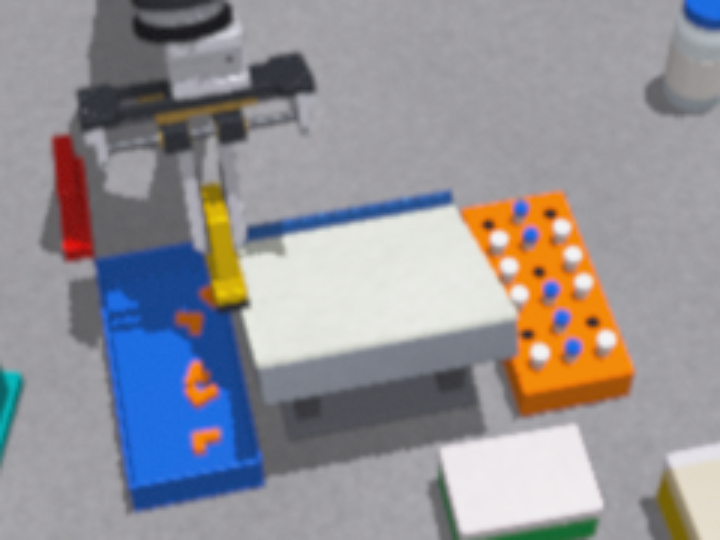

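Panel clear: four chips are seen in the tray and the fifth is partly hidden at (207,295). Lifting away.

Call:
step_arm:
  series:
    - {"slide":[0,0,-12],"turn":[0,0,0],"jaw":1}
    - {"slide":[0,0,-30],"turn":[0,0,0],"jaw":1}
    - {"slide":[0,0,-30],"turn":[0,0,0],"jaw":1}
    - {"slide":[0,0,-25],"turn":[-4,0,-1],"jaw":1}
    - {"slide":[0,0,-5],"turn":[-5,0,-2],"jaw":1}
    - {"slide":[0,0,0],"turn":[-5,0,-2],"jaw":1}
    - {"slide":[0,0,0],"turn":[-5,0,-2],"jaw":1}
    - {"slide":[0,0,0],"turn":[-5,0,-1],"jaw":1}
    - {"slide":[0,0,0],"turn":[0,0,0],"jaw":1}

```text
time: 14.5
tcp_pos: [525.5, -121.4, 198.5]
eef_rot: [0.026, 0.73, -0.683, -0.006]
force: [0.6, 0.4, -1.4]
width: 0.19
```

```bash
python3 - <<'E'
from g import *
go(np.array([456.8,-378.2,190]),Rdown(-85.4)); chips()
E
```

```text
t 14.5 tcp [ 525.53 -121.43  198.54] w 0.19 F [ 0.65  0.44 -1.37] q [-0.36  0.16  1.61 -0.04  1.4   1.15]
turn(now) [ 2.62 -1.47 -0.84] slide(now) [251.34  84.81  18.96] slide(after turn) [250.43  89.1    8.54]
orange 18 [242.  172.5] world [712.99  89.22  37.61] panel [ 43.4  113.14 -87.62]
orange 36 [347.31 186.67] world [ 684.44 -169.25   11.4 ] panel [  23.18 -146.68 -107.31]
```

Call:
step_arm:
  series:
    - {"slide":[10,4,0],"turn":[2.5,-1.4,-0.8],"jaw":1}
    - {"slide":[34,12,0],"turn":[0,0,0],"jaw":1}
    - {"slide":[34,12,1],"turn":[0,0,0],"jaw":1}
    - {"slide":[34,12,1],"turn":[0,0,0],"jaw":1}
    - {"slide":[34,12,1],"turn":[0,0,0],"jaw":1}
    - {"slide":[34,12,1],"turn":[0,0,0],"jaw":1}
    - {"slide":[34,12,1],"turn":[0,0,0],"jaw":1}
    - {"slide":[25,9,1],"turn":[0,0,0],"jaw":1}
    - {"slide":[0,0,0],"turn":[0,0,0],"jaw":1}
    - {"slide":[0,0,0],"turn":[0,0,0],"jaw":1}

```text
time: 15.38
tcp_pos: [445.6, -371.2, 181.1]
eef_rot: [-0.002, 0.734, -0.679, 0.0]
force: [-0.5, 0.7, -1.9]
width: 0.19
```

```bash
python3 - <<'E'
from g import *
go(np.array([456.8,-378.2,60]),Rdown(-85.4)); c=chips(); cv2.imwrite("pics/t7.png",c["img"])
E
```

```text
t 15.38 tcp [ 445.58 -371.18  181.14] w 0.19 F [-0.49  0.7  -1.94] q [-0.85  0.24  1.56  0.    1.35  0.65]
turn(now) [-0.16  0.12 -0.1 ] slide(now) [  8.14 -10.3  121.15] slide(after turn) [  7.9  -10.62 121.14]
orange 17 [242. 173.] world [712.04  89.35  36.19] panel [ 41.94 113.21 -88.52]
orange 35 [347.17 186.63] world [ 684.58 -168.97   11.06] panel [  23.16 -146.39 -107.67]
orange 33 [344.24 203.55] world [ 642.36 -161.39   11.78] panel [ -15.5  -141.78  -89.66]
orange 32 [344.03 211.84] world [ 621.98 -160.91   10.67] panel [ -34.56 -142.72  -82.39]
orange 30 [340.5  234.53] world [ 566.27 -151.98   10.64] panel [ -85.92 -137.7   -59.57]
orange 18 [332.22 242.72] world [ 545.93 -130.9    18.25] panel [-102.7  -118.09  -43.76]
```

View pics/t7.png

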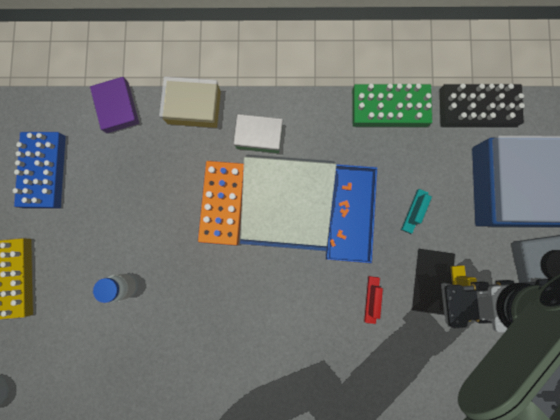

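All five fragments are in the tray: four flat, and one leaning inside the near wall at (332,243). Rack, jar and box are in their places. Lowering onto the mat.

Call:
step_arm:
  series:
    - {"slide":[4,-5,10],"turn":[0,0,0],"jaw":1}
    - {"slide":[4,-5,25],"turn":[0,0,0],"jaw":1}
    - {"slide":[0,0,28],"turn":[0,0,0],"jaw":1}
    - {"slide":[0,0,28],"turn":[0,0,0],"jaw":1}
    - {"slide":[0,0,12],"turn":[0,0,0],"jaw":1}
    - {"slide":[0,0,0],"turn":[0,0,0],"jaw":1}
    - {"slide":[0,0,0],"turn":[0,0,0],"jaw":1}

```text
time: 16.02
tcp_pos: [461.2, -369.7, 72.3]
eef_rot: [-0.003, 0.738, -0.675, 0.002]
force: [-0.1, -0.1, -2.2]
width: 0.188
```

```bash
python3 - <<'E'
from g import *
go(np.array([456.8,-378.2,36.5]),Rdown(-85.4))
E
```

```text
t 16.02 tcp [ 461.23 -369.66   72.26] w 0.188 F [-0.13 -0.1  -2.17] q [-0.83  0.38  1.62  0.01  1.14  0.65]
turn(now) [-0.41  0.01  0.49] slide(now) [ 8.12  5.43 35.72] slide(after turn) [ 8.16  5.1  35.76]
```

Call:
step_arm:
  series:
    - {"slide":[4,2.5,5],"turn":[-0.4,0,0.5],"jaw":1}
    - {"slide":[4,2.5,10],"turn":[0,0,0],"jaw":1}
    - {"slide":[0,0,10],"turn":[0,0,0],"jaw":1}
    - {"slide":[0,0,3],"turn":[0,0,0],"jaw":1}
    - {"slide":[0,0,0],"turn":[0,0,0],"jaw":1}

```text
time: 16.43
tcp_pos: [459.9, -379.1, 45.1]
eef_rot: [0.0, 0.736, -0.677, 0.003]
force: [-0.5, -0.4, -1.8]
width: 0.192
```

```bash
python3 - <<'E'
from g import *
go(np.array([456.8,-378.2,35]),Rdown(-85.4))
E
```

```text
t 16.43 tcp [ 459.87 -379.08   45.08] w 0.192 F [-0.52 -0.41 -1.81] q [-0.83  0.42  1.62  0.    1.09  0.65]
turn(now) [-0.24 -0.31  0.12] slide(now) [-1.19  3.03 10.06] slide(after turn) [-1.13  2.99 10.08]
```

Call:
step_arm:
  series:
    - {"slide":[-1,2,4],"turn":[-0.2,-0.3,0.1],"jaw":1}
    - {"slide":[0,0,3],"turn":[0,0,0],"jaw":1}
    - {"slide":[0,0,1],"turn":[0,0,0],"jaw":1}
    - {"slide":[0,0,0],"turn":[0,0,0],"jaw":1}

```text
time: 16.77
tcp_pos: [458.0, -379.3, 37.1]
eef_rot: [-0.0, 0.735, -0.678, 0.001]
force: [0.1, 0.4, -2.0]
width: 0.191
```

```bash
python3 - <<'E'
from g import *
go(np.array([456.8,-378.2,35]),Rdown(-85.4))
E
```

```text
t 16.77 tcp [ 458.   -379.27   37.12] w 0.191 F [ 0.11  0.38 -2.04] q [-0.84  0.43  1.63  0.    1.08  0.65]
turn(now) [-0.09 -0.06 -0.04] slide(now) [-1.17  1.11  2.12] slide(after turn) [-1.17  1.11  2.12]
```

Call:
step_arm:
  series:
    - {"slide":[0,0,1.2],"turn":[0,0,0],"jaw":1}
    - {"slide":[0,0,0.8],"turn":[0,0,0],"jaw":1}
    - {"slide":[0,0,0.6],"turn":[0,0,0],"jaw":1}

```text
time: 17.02
tcp_pos: [458.4, -379.8, 35.0]
eef_rot: [-0.0, 0.735, -0.678, 0.002]
force: [0.5, 1.0, -1.7]
width: 0.191
```

```bash
python3 - <<'E'
from g import *
go(np.array([456.8,-378.2,35]),Rdown(-85.4))
E
```

```text
t 17.02 tcp [ 458.39 -379.83   35.03] w 0.191 F [ 0.49  0.96 -1.66] q [-0.84  0.43  1.63  0.    1.08  0.65]
turn(now) [-0.15 -0.13 -0.05] slide(now) [-1.75  1.45  0.03] slide(after turn) [-1.76  1.45  0.03]
```

Call:
step_arm:
  series:
    - {"slide":[0,0,0.7],"turn":[0,0,0],"jaw":1}
    - {"slide":[0,0,0.6],"turn":[0,0,0],"jaw":1}

```text
time: 17.18
tcp_pos: [458.4, -380.0, 34.9]
eef_rot: [-0.0, 0.735, -0.678, 0.002]
force: [-2.2, 1.6, 2.5]
width: 0.191
```

```bash
python3 - <<'E'
from g import *
go(np.array([456.8,-378.2,35]),Rdown(-85.4))
E
```

```text
t 17.18 tcp [ 458.45 -379.98   34.9 ] w 0.191 F [-2.16  1.56  2.54] q [-0.84  0.44  1.63  0.    1.08  0.65]
turn(now) [-0.14 -0.13 -0.03] slide(now) [-1.9  1.5 -0.1] slide(after turn) [-1.9  1.5 -0.1]
```

Resting on the mat with about 4 N. Opening.

Call:
step_arm:
  series:
    - {"slide":[0,0,0],"turn":[0,0,0],"jaw":0.7}
    - {"slide":[0,0,0],"turn":[0,0,0],"jaw":0.6}
    - {"slide":[0,0,0],"turn":[0,0,0],"jaw":0.4}
    - {"slide":[0,0,0],"turn":[0,0,0],"jaw":0.3}
    - {"slide":[0,0,0],"turn":[0,0,0],"jaw":0.2}
    - {"slide":[0,0,0],"turn":[0,0,0],"jaw":0.2}
    - {"slide":[0,0,0],"turn":[0,0,0],"jaw":0.2}

```text
time: 17.77
tcp_pos: [460.3, -381.7, 36.5]
eef_rot: [0.0, 0.735, -0.678, 0.004]
force: [-0.4, 0.7, 0.2]
width: 0.652
```

Call:
step_arm:
  series:
    - {"slide":[0,0,-6],"turn":[0,0,0],"jaw":0.2}
    - {"slide":[0,0,-15],"turn":[0,0,0],"jaw":0.2}
    - {"slide":[0,0,-25],"turn":[0,0,0],"jaw":0.2}
    - {"slide":[0,0,-30],"turn":[0,0,0],"jaw":0.2}
    - {"slide":[0,0,-30],"turn":[0,0,0],"jaw":0.2}
    - {"slide":[0,25,-25],"turn":[0,0,0],"jaw":0.2}
    - {"slide":[0,30,-10],"turn":[0,0,0],"jaw":0.2}
    - {"slide":[0,30,0],"turn":[0,0,0],"jaw":0.2}
    - {"slide":[0,15,0],"turn":[0,0,0],"jaw":0.2}
    - {"slide":[0,0,0],"turn":[0,0,0],"jaw":0.2}

```text
time: 18.6
tcp_pos: [357.1, -389.2, 187.4]
eef_rot: [0.001, 0.736, -0.677, 0.005]
force: [0.7, 0.5, 0.2]
width: 0.797
```

```bash
python3 - <<'E'
from g import *
s=arm.state(); print(s["time"],s["tcp_pos"],s["width"],s["force"])
c=chips(); P=pts(c); H=hsv(c)
c0=dict(np.load("top0.npz"))
print("diff outside",[ (x,y) for x,y in [(240,205),(258,130),(106,290)] if np.abs(c0["img"][y-15:y+15,x-15:x+15].astype(int)-c["img"][y-15:y+15,x-15:x+15]).mean()>3])
c=arm.read_camera("scene"); P=pts(c); H=hsv(c)
b=max(blobs((c["depth"]>0)&(H[...,0]>18)&(H[...,0]<35)&(H[...,1]>150)&(P[...,1]<-250),60),key=lambda b:b.sum())
for lo,hi in((10,35),(60,90)):
    k=b&(P[...,2]>lo)&(P[...,2]<hi); print(lo,rect(P,k),np.median(P[k],0))
cv2.imwrite("pics/s8.png",cv2.resize(c["img"][100:320,60:370],None,fx=2.5,fy=2.5))
E
```

```text
18.6 [ 357.11 -389.17  187.38] 0.7965866892378721 [0.66 0.52 0.17]
orange 18 [242.  172.5] world [713.21  89.34  36.49] panel [ 43.13 113.28 -88.72]
orange 36 [347.19 186.61] world [ 684.65 -169.04   10.94] panel [  23.18 -146.46 -107.81]
orange 33 [344.24 203.55] world [ 642.39 -161.42   11.56] panel [ -15.57 -141.81  -89.88]
orange 32 [344.03 211.84] world [ 621.93 -160.84   11.17] panel [ -34.41 -142.65  -81.92]
orange 30 [340.5  234.53] world [ 566.27 -151.99   10.59] panel [ -85.94 -137.71  -59.61]
orange 17 [332.29 242.65] world [ 546.11 -131.08   18.21] panel [-102.53 -118.25  -43.88]
diff outside []
10 ((462.0879211425781, -379.6494445800781), (110.81178283691406, 27.805028915405273), 5.179676532745361) [ 495.49 -372.37   21.57]
60 ((461.6360778808594, -379.16815185546875), (73.95549774169922, 17.90420913696289), 4.584124565124512) [ 467.93 -378.08   75.34]
```

View pics/s8.png

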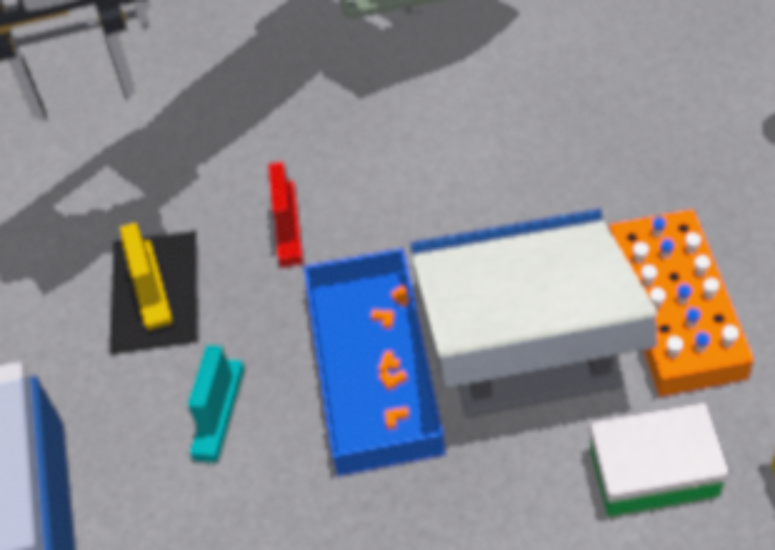

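The scraper stands upright on the mat at (145,275). All five fragments are in the tray, and the rack, jar and box are unmoved. Handing in.

```bash
python3 -c "
from station import arm
print(arm.close_job())"
```

```text
the job is handed in; nothing more can be done
None
```

All five fragments are off the panel and in the waste tray, and the yellow scraper stands upright back on its mat. I handed the job in at about 18.7 s of the 67 s allowed.

I wiped in two sideways passes, one high and one low. The force readings between moves showed the sole pressing at about 4–10 N. The gripper stayed about 30 mm above the panel face, and I saw no contact with a fragment.

**Last checks:**
- **Fragments:** the panel is clear. Four lie flat in the tray and one leans inside its near wall (about 18 mm high).
- **Scraper:** upright with its whole foot on the mat, within about 5 mm and 1° of where it started. The gripper is open and clear of it.
- **Rack, jar and box:** image patches on each show no change from the start.

**Disagreements:** the cameras differed by about 4 mm on the scraper's position, and the arm's short moves were often off by a few mm. I corrected both by measuring again, and no check failed.

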